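# Index the dosing dial and dose two milling balls

## Robot

A 7-joint arm with a two-finger parallel gripper is mounted at the origin on a cart in front of the work surface, level with it; the furniture and walls round the work are solid. World frame = base frame: x ahead of the robot, y to its left, z up, the work surface at z = 0. Lengths are in m, angles in rad, forces in N, time in s.
With the tool pointing down it reaches from about 0.4 to 0.925 m from the base axis. Payload 5.6 kg.
Tool frame: the origin (TCP) lies between the finger pads; the fingertips stand 8 mm ahead of it and the grasp point (between the pads) lies 11 mm behind it; z points along the fingers, y is the direction in which the jaws open and shut (so a half turn about z gives the same grasp; the last joint's range is limited). The gripper opens to 85 mm and grips with 20 to 120 N. Pads are 22 mm wide; open, the fingers measure 114 mm over their backs; the gripper's body (76 mm by 85 mm) begins 54 mm behind the grasp point. The pads swing forward as they close: fully open they stand 13 mm farther back than shut.
Start: joints at [-1.167, 0.468, -0.012, 1.603, 0.006, 1.071, -0.056], TCP at [0.281, 0.586, 0.239] pointing down, gripper open.
Joint ranges: [-2.53, 2.53], [-0.31, 2.02], [-1.57, 1.55], [0.28, 2.44], [-1.29, 4.43], [0.15, 1.84], [-2.92, 2.92]. Speed limits (rad/s): [2.57, 2.57, 3.14, 3.14, 3.14, 3.14, 3.14].

## Interface

Orientations are given as a unit quaternion [w, x, y, z].
In Python, from cell import ctrl gives the robot as it stands.
- The arm moves only by the shell command python3 -m handwheel 'ROWS' [OPENING] [FORCE]. ROWS is JSON, a list that holds one entry, the list of rows, each a list of 4 numbers: the shift along the tool's x, y, z in mm, then the turn about the tool's z in degrees. A call has 1 to 12 rows; each row is the pose to reach, as a shift and turn from the pose measured when the call began, along the tool's axes at that moment; what a row does not reach only later rows make up. A row lasts 1/12 s, in which the tool goes at most 41.7 mm and 7.16 degrees, less where a joint would pass 70% of its speed; a pose out of reach is approached as far as the arm can. A call with a gripper value outside its range is refused whole. OPENING is the gripper's target within -1 to 1 (fully open at 1, half-way at 0, shut at -1), set as the call begins (- or left out, the last holds). The fingers move at their own pace and stop on an object; FORCE is the grip in N (left out, the last holds). Time passes only in rows, so rows that repeat a pose let the fingers close. It gives the time, the measured TCP pose, the force and the opening at its end, in the units of the state.
- ctrl.state(): the state, without advancing time (a new reading comes with each control period).
- ctrl.grab_frame(name): name is "side" or "top" or "wrist"; returns a dict with "image" (384x512x3 uint8, blue, green, red), "mtx" (3x3 intrinsics, pixels), "D" ([k1, k2, p1, p2, k3] as OpenCV has them; the pictures are not rectified), "extrinsics" (4x4, takes a point from world to camera coordinates). Camera axes: x right, y down, z forward; pixel columns grow to the right and rows downward; lengths in m; the calibration is good to about 2 mm. A picture is of the moment at which its call begins. There is no depth.
- ctrl.close_job(): hands the job in, once; it reports no verdict.
The state is a dict: "t": time; "joint_positions": joint angles; "dq": joint speeds; "joint_torque": joint torques, N m; "ee_pos": TCP position; "eef_rot": TCP orientation; "force": force on the tool from outside, world axes, zero at the start; "wrist_torque": the same for the moment, N m; "opening": finger opening in m.
Only numpy, scipy, OpenCV 4.12 (cv2) and the standard library are available. Lean on these libraries where they do the work, as an engineer would, in place of code of your own. Each camera call takes 0.05 s, during which the arm holds its last target.

## Task

Pull out the dosing dial's spring plunger by its red finger loop, swing the carousel until the open copper cup stands under the hopper's spout and let the plunger snap fully home into that notch. Then pull the hopper's slide gate partway open so that exactly two blue balls drop into the cup, and push the gate fully shut again with the other two balls still in the hopper. Keep the vials standing and leave the other things on the bench where they are.

Things in the scene. Friction and masses are not known exactly. Their poses are not given: they have to be found in the camera images.
- dial_base: Fixed dosing dial: round grey base, radius 100 mm, with a carousel plate (radius 98, top at z = 46 mm) on it. Origin: on the bench under the carousel's vertical axis; x points from the axis to the hopper column at the back (away from the robot, within 0.2 rad), y left, z up.
- carousel_top (a point): Centre of the carousel plate's top, on its axis. Five black pockets stand 24 degrees (0.419 rad) apart, 80 mm from the axis. At the start the middle one is empty and under the spout; the two on each side of it hold the cup and three vials in any order.
- index_ring (a point): Middle notch of the fixed brass index ring on the robot's side: outer radius 112 mm, 12 to 34 mm above the bench, five open notches 11 mm wide and 24 degrees apart. Each notch puts one pocket exactly under the spout. This point: on the outer rim, 29 mm up.
- carousel (a joint): Turn of the carousel about the vertical axis, rad, 0 at the start, positive anticlockwise seen from above, limits +-0.93; slight friction, stays where left. The plunger meets notches at -0.838, -0.419, 0, 0.419 and 0.838.
- plunger (a joint): Spring plunger riding on the carousel's arm, sliding radially: 0 = pin fully home in a notch (10 mm deep), grows as pulled straight outward, limit 0.018 m. Its 8 mm round-nosed pin is clear of the notches from 0.011. The spring pulls it in, 4 N at 0, 8 N at 0.016. Let go between notches it rests on the rim at about 0.010; within about 2 degrees of a notch it slips in.
- plunger_loop (a point): Centre of the red finger loop on the plunger: a level ring, inner diameter 44 mm, of 8 mm bar, 30 mm above the bench, open above and below, with only the bench beneath. 155 mm from the carousel's axis when the pin is home (at 180 degrees + carousel angle in the base's frame); it moves out with the plunger and round with the carousel. Closed fingertips fit down into it from above.
- gate (a joint): Hopper's bottom slide gate: 0 = shut, grows as it is pulled forward (base -x), limit 0.075 m; it stays where it is left (friction about 1.2 N). Each hopper lane is 18 mm long; from the back the lanes open in turn: the first ball drops at about 0.010 m, the second at about 0.029, the third at about 0.046, the fourth at about 0.064.
- gate_loop (a point): Centre of the red finger loop at the front of the gate: level ring, inner diameter 44 mm, of 8 mm bar, 146 mm above the bench and 30 mm in front of the hopper's face (8 mm in front of the carousel's axis) when shut; it moves with the gate. Vials and the cup below it reach 96 mm above the bench.
- spout (a point): Centre of the hopper's spout mouth (20 mm square), 102 mm above the bench, 80 mm behind the carousel's axis (base x). The slim clear-sided hopper, 80 x 40 mm, reaches up to 172 mm on a column at the back; its front face is 22 mm behind the carousel's axis.
- cup: Open round copper-coloured cup, 50 mm tall, 29 mm across the mouth (inside 25), the only open vessel on the carousel, loose in a pocket. Origin: centre of its underside; z up.
- vial_0: Closed vial, black cap and amber contents, 22 x 48 mm, loose in a pocket. Origin: centre of its underside; z up.
- vial_1: Closed vial, black cap and blue contents, 22 x 48 mm, loose in a pocket. Origin: centre of its underside; z up.
- vial_2: Closed vial, red cap, 22 x 48 mm, loose in a pocket. Origin: centre of its underside; z up.
- ball_a_center (a point): Centre of a 15 mm blue ceramic milling ball, at the start in the rearmost lane of the hopper, lying on the gate (centre about 155 mm above the bench).
- ball_b_center (a point): Centre of a 15 mm blue ceramic milling ball, at the start in the second from the back lane of the hopper, lying on the gate (centre about 155 mm above the bench).
- ball_c_center (a point): Centre of a 15 mm blue ceramic milling ball, at the start in the third from the back lane of the hopper, lying on the gate (centre about 155 mm above the bench).
- ball_d_center (a point): Centre of a 15 mm blue ceramic milling ball, at the start in the foremost lane of the hopper, lying on the gate (centre about 155 mm above the bench).
- resin_bottle_blue: Bystander: black bottle with blue screw cap, 70 x 186 tall, left of the device (mm). Origin: centre of its underside.
- tape_roll: Bystander: green tape roll lying flat, 66 x 19 tall, left of the device (mm). Origin: centre of its underside.
- amber_jar: Bystander: amber jar with black lid, 52 x 82 tall, right of the device (mm). Origin: centre of its underside.
- beaker_small: Bystander: small empty glass beaker, 55 x 69 tall, right of the device (mm). Origin: centre of its underside.
- flush_cutters: Bystander: red-handled cutters lying flat, 47 x 123 x 10 (mm). Origin: centre of its underside.
- resin_bottle_black: Bystander: black bottle with black cap, 60 x 168 tall (mm). Origin: centre of its underside.

How it is judged:
On the way, in this order (a step that is already met when the one before it is completed fails the run):
1. the plunger is pulled clear of its notch (value of joint plunger above 0.0095 m), for 0.1 s.
2. the cup stands under the spout with the plunger snapped home, no ball let out yet (horizontal distance between cup and spout below 0.007 m and value of joint plunger below 0.0025 m and height (world z) of ball_a_center above 0.15 m), for 0.2 s.
3. two balls lie in the cup (horizontal distance between each of ball_a_center, ball_b_center and cup below 0.012 m and z of ball_a_center in the frame of cup between 0.004 and 0.045 m and z of ball_b_center in the frame of cup between 0.004 and 0.045 m), for 0.2 s.
At the end, for the whole second after the job is handed in: The cup stands upright (within 0.2 rad) in its pocket under the spout (axes within 7 mm), the plunger is home (within 2.5 mm), the gate is shut (within 4 mm), the two rear balls lie in the cup and the two front balls are still in the hopper; all at rest (all of step 3 and horizontal distance between cup and spout below 0.007 m and value of joint plunger below 0.0025 m and angle between cup's own z axis and vertical below 0.15 rad and value of joint gate below 0.004 m and height (world z) of each of ball_c_center, ball_d_center above 0.15 m and velocity of joint carousel below 0.05 rad/s and linear speed of cup below 0.02 m/s); the robot touches nothing.
It fails at once if a vial or the cup is tipped (angle between any of cup, vial_0, vial_1, vial_2's own z axis and vertical above 0.5 rad).
It fails at once if a bystander is moved by more than 30 mm (distance of any of resin_bottle_blue, tape_roll, amber_jar, beaker_small, flush_cutters, resin_bottle_black from where it was at the start of the episode above 0.03 m).
It also fails if it takes over 54 s, if anything falls off the work surface, if the arm or the gripper's body presses on something with over 40 N, if the wrist force passes 120 N, or if a joint passes its speed limit or range.

## Working session

There is one attempt and no reset: what is moved stays moved. The work goes in short steps, Python scripts to look and compute and a shell command to move; the robot and the scene stay as the last step left them, time stands still between calls to the robot, and variables do not carry over. Pictures are saved under pics/ and viewed, and the job is handed in when it is done.

```bash
ls; mkdir -p pics
cat > h.py <<'E'
import cv2,numpy as np
from cell import ctrl
def grab(n,name):
    f=ctrl.grab_frame(n); cv2.imwrite(f'pics/{name}.png',f['image']); 
    np.savez(f'pics/{name}.npz',**{k:np.array(v) for k,v in f.items()}); return f
def ray(f,uv):
    K=np.array(f['mtx'],float);D=np.array(f['D'],float);T=np.array(f['extrinsics'],float)
    p=cv2.undistortPoints(np.array([[uv]],float),K,D)[0,0]
    R=T[:3,:3];c=-R.T@T[:3,3];d=R.T@np.array([p[0],p[1],1]);return c,d
def onz(f,uv,z):
    c,d=ray(f,uv);return c+d*(z-c[2])/d[2]
def proj(f,P):
    T=np.array(f['extrinsics'],float);r=cv2.Rodrigues(T[:3,:3])[0]
    return cv2.projectPoints(np.array([P],float),r,T[:3,3],np.array(f['mtx'],float),np.array(f['D'],float))[0][0,0]
E
python3 - <<'E'
from h import *
for n in ['side','top','wrist']: 
    f=grab(n,n+'0'); T=f['extrinsics'];print(n,-T[:3,:3].T@T[:3,3],T[2,:3])
s=ctrl.state();print(s['t'],s['ee_pos'],s['eef_rot'],s['force'],s['opening'])
E
```

```text
pics
side [ 0.15242312 -0.87411627  0.56623765] [ 0.32856732  0.86601752 -0.37690473]
top [0.37785232 0.18879029 1.05749298] [ 0.17724753 -0.03646377 -0.98349057]
wrist [0.22083545 0.61560214 0.3731404 ] [ 0.23186532 -0.1117811  -0.96630402]
0.15 [0.28074412 0.58579106 0.2385536 ] [-8.30430383e-05  2.21566109e-01  9.75145113e-01 -6.79187712e-04] [0.08093402 0.38097608 0.18894741] 0.08531179118273456
```

View pics/top0.png

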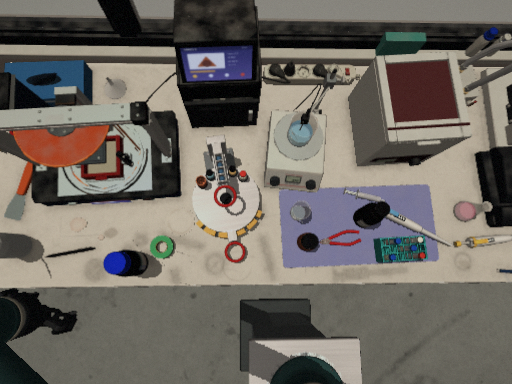

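View pics/side0.png

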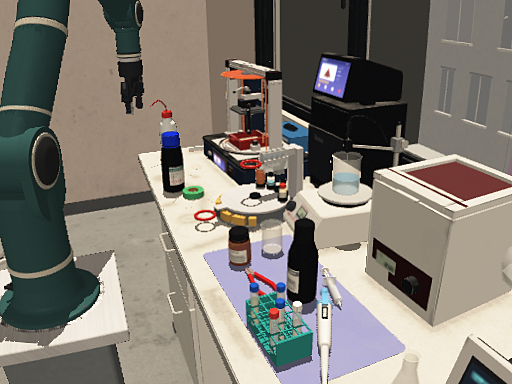

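View pics/wrist0.png

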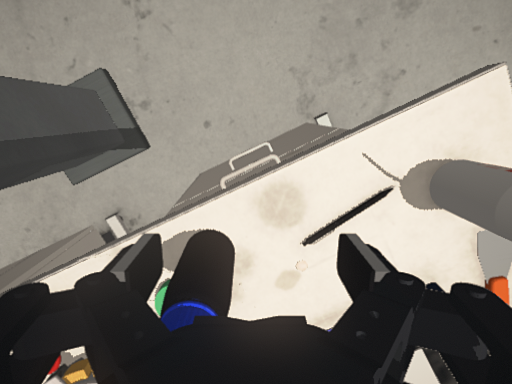

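Run:
```python
from h import *
a=cv2.imread('pics/top0.png')[130:270,180:280]; b=cv2.imread('pics/side0.png')[130:235,190:310]
a=cv2.resize(a,None,fx=4,fy=4,interpolation=cv2.INTER_CUBIC);b=cv2.resize(b,None,fx=3.2,fy=3.2,interpolation=cv2.INTER_CUBIC)
o=np.zeros((560,800,3),np.uint8);o[:a.shape[0],:400]=a;o[:b.shape[0],410:410+b.shape[1]]=b
cv2.imwrite('pics/crop0.png',o)
f=dict(np.load('pics/top0.npz'));im=f['image'];h=cv2.cvtColor(im,cv2.COLOR_BGR2HSV)
m=(((h[...,0]<6)|(h[...,0]>174))&(h[...,1]>150)&(h[...,2]>90)).astype(np.uint8)
n,l,s,c=cv2.connectedComponentsWithStats(m)
for i in range(1,n):
    if s[i,4]>6 and 180<c[i][0]<290:
        x,y,w,hh,_=s[i];print(s[i],c[i],onz(f,(x+w/2-.5,y+hh/2-.5),0.030),onz(f,(x+w/2-.5,y+hh/2-.5),0.146))
m=((h[...,0]>14)&(h[...,0]<30)&(h[...,1]>130)&(h[...,2]>90)).astype(np.uint8)
ys,xs=np.nonzero(m[190:260,180:280]);print(len(xs),xs.min()+180,xs.max()+180,ys.min()+190,ys.max()+190)
```

```text
[240 171   6   6  31] [242.58064516 173.4516129 ] [0.6250023  0.17355198 0.03      ] [0.59710002 0.17527232 0.146     ]
[214 185  22  22 144] [225.24305556 195.58333333] [0.55850791 0.22691914 0.03      ] [0.53811259 0.22261454 0.146     ]
[225 241  20  21 135] [234.48148148 251.24444444] [0.39686112 0.19770817 0.03      ] [0.3947151  0.19670138 0.146     ]
262 197 261 210 237
```

View pics/crop0.png

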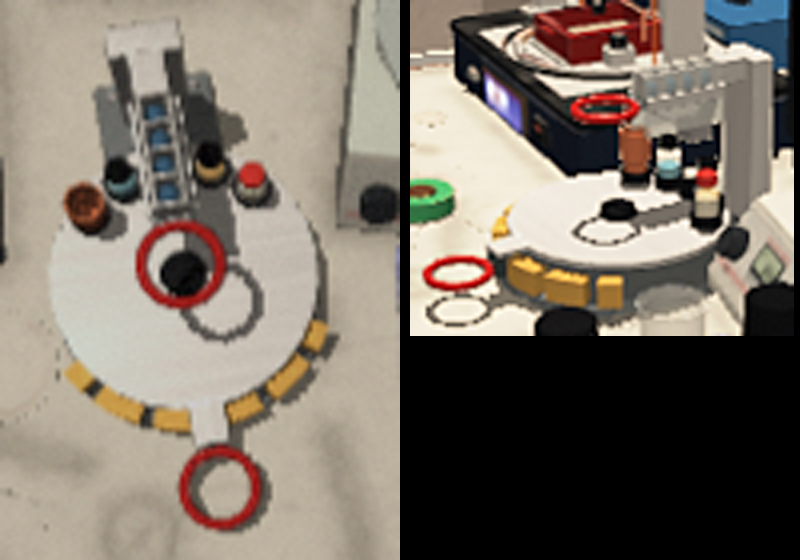

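Run:
```python
from h import *
F={n:dict(np.load(f'pics/{n}0.npz')) for n in ['top','side']}
def red(f,box,k):
    im=f['image'];x0,x1,y0,y1=box
    h=cv2.cvtColor(im,cv2.COLOR_BGR2HSV)
    m=(((h[...,0]<8)|(h[...,0]>172))&(h[...,1]>110)&(h[...,2]>70)).astype(np.uint8)
    q=np.zeros_like(m);q[y0:y1,x0:x1]=m[y0:y1,x0:x1]
    c=max(cv2.findContours(q,cv2.RETR_EXTERNAL,cv2.CHAIN_APPROX_NONE)[0],key=len)
    e=cv2.fitEllipse(c);print(k,e);return e[0]
def tri(a,b):
    (c1,d1),(c2,d2)=ray(F['top'],a),ray(F['side'],b)
    s=np.linalg.lstsq(np.c_[d1,-d2],c2-c1,rcond=None)[0]
    p,q=c1+s[0]*d1,c2+s[1]*d2;return (p+q)/2,np.linalg.norm(p-q)
pl=[red(F['top'],(215,255,235,270),'tp'),red(F['side'],(190,220,205,225),'sp')]
gl=[red(F['top'],(208,242,180,212),'tg'),red(F['side'],(236,264,155,172),'sg')]
print(tri(*pl),onz(F['top'],pl[0],.03),onz(F['side'],pl[1],.03))
print(tri(*gl),onz(F['top'],gl[0],.146),onz(F['side'],gl[1],.146))
t=F['top']
for n,uv,z in [('bottle',(118,263),.186),('tape',(162,247),.019),('cup',(180+86/4,130+207/4),.096),('v1',(180+120/4,130+176/4),.096),('v0',(180+210/4,130+160/4),.096),('v2',(180+253/4,130+182/4),.096)]:
    print(n,onz(t,uv,z))
# carousel disc edge: white
im=t['image'];h=cv2.cvtColor(im,cv2.COLOR_BGR2HSV)
# gold ring outer extents
m=((h[...,0]>14)&(h[...,0]<30)&(h[...,1]>130)&(h[...,2]>90)).astype(np.uint8)
ys,xs=np.nonzero(m[190:260,180:280])
P=np.array([onz(t,(x+180,y+190),.034)[:2] for x,y in zip(xs,ys)])
np.save('pics/gold.npy',P)
for ax in [(0.546,0.224),(0.550,0.224),(0.548,.2225)]:
    r=np.linalg.norm(P-ax,axis=1);print(ax,r.min(),r.mean(),r.max())
print(ctrl.state()['joint_positions'])
```

```text
tp ((234.68418884277344, 251.44981384277344), (19.81410026550293, 20.55632209777832), 172.4773712158203)
sp ((204.64328002929688, 214.9630889892578), (10.214988708496094, 21.830888748168945), 84.49970245361328)
tg ((224.76336669921875, 195.50025939941406), (21.1857967376709, 22.003910064697266), 76.70555877685547)
sg ((250.0414581298828, 163.55628967285156), (9.426990509033203, 21.63997459411621), 87.13245391845703)
(array([0.39731194, 0.19677487, 0.03191049]), np.float64(0.003608091337017992)) [0.39558373 0.19718237 0.03      ] [0.39996714 0.20026499 0.03      ]
(array([0.5390374 , 0.22146624, 0.148403  ]), np.float64(0.0027671697842537694)) [0.53810977 0.22192777 0.146     ] [0.54278292 0.22795456 0.146     ]
bottle [0.36819083 0.47432378 0.186     ]
tape [0.41030418 0.4065136  0.019     ]
cup [0.58575683 0.288164   0.096     ]
v1 [0.60776701 0.26495207 0.096     ]
v0 [0.61919198 0.20241954 0.096     ]
v2 [0.60339593 0.17246951 0.096     ]
(0.546, 0.224) 0.09607492688003985 0.10375384125551602 0.11101761701265743
(0.55, 0.224) 0.09953968970590824 0.10690007660053903 0.11436949179020817
(0.548, 0.2225) 0.09731262433198459 0.10506229694698269 0.11240976068964102
[-1.16700025  0.46819441 -0.01159051  1.60339007  0.00603341  1.07140978
 -0.05628426]
```

```bash
python3 -m handwheel '[[[-8,-9,0,0],[-24,-27,0,0],[-46,-51,0,0],[-73,-81,0,0],[-100,-111,0,0],[-128,-141,0,0],[-155,-171,0,0],[-182,-201,0,0],[-210,-231,10,0],[-235,-258,25,0],[-257,-282,45,0],[-273,-300,70,0]]]' -1 60
python3 - <<'E'
from h import *
f=grab('wrist','w1');s=ctrl.state();print(s)
E
```

```text
t: 1.15
ee_pos: [0.3983, 0.1937, 0.1695]
eef_rot: [0.001, 0.223, 0.975, 0.0]
force: [0.6, 1.4, -0.1]
opening: 0.0004
{'t': 1.2, 'joint_positions': array([-0.66397111,  0.2201186 ,  0.15899938,  2.17033473, -0.04475559,
        0.76222103,  0.63994828]), 'dq': array([-0.0447885 , -0.01007646, -0.04345594, -0.01999126,  0.01315071,
        0.14538625, -0.14650148]), 'joint_torque': array([ -4.51411173, -40.02639771,  -4.06122968, -27.16639459,
        -0.76136626,  -0.75562298,   0.19366549]), 'ee_pos': array([0.39619826, 0.18826829, 0.16476733]), 'eef_rot': array([-0.00168856,  0.22541508,  0.9742531 , -0.00401056]), 'force': array([-0.59444958, -5.73539142, -2.72819977]), 'wrist_torque': array([-0.37530284,  0.04600419,  0.01813689]), 'opening': 6.855404188767732e-05}
```

View pics/w1.png

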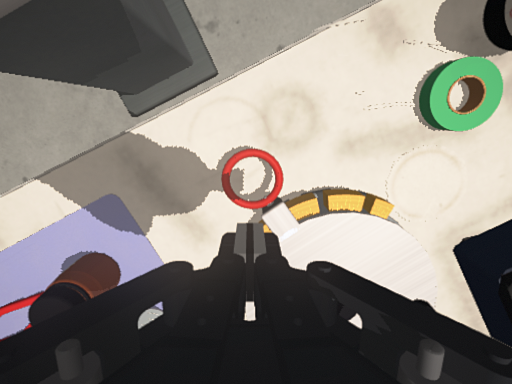

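```bash
cat >> h.py <<'E'
def redc(f,box=None,mn=60):
    h=cv2.cvtColor(f['image'],cv2.COLOR_BGR2HSV)
    m=(((h[...,0]<8)|(h[...,0]>172))&(h[...,1]>110)&(h[...,2]>70)).astype(np.uint8)
    if box: q=np.zeros_like(m);x0,x1,y0,y1=box;q[y0:y1,x0:x1]=m[y0:y1,x0:x1];m=q
    c=max(cv2.findContours(m,cv2.RETR_EXTERNAL,cv2.CHAIN_APPROX_NONE)[0],key=len)
    return cv2.fitEllipse(c)
from scipy.spatial.transform import Rotation as Rn
def tool(P,s=None):
    s=s or ctrl.state();q=np.array(s['eef_rot']);R=Rn.from_quat([q[1],q[2],q[3],q[0]]).as_matrix()
    return (R.T@(np.array(P)-s['ee_pos'])*1000).round(1)
E
python3 - <<'E'
from h import *
f=dict(np.load('pics/w1.npz'));e=redc(f,(200,300,130,220));print(e,onz(f,e[0],.03))
f=dict(np.load('pics/top0.npz'))
for P in [(.397,.198,.1)]: print(tool(P),tool((.397,.198,.06)))
E
```

```text
((252.02975463867188, 178.4017791748047), (59.11845779418945, 60.60462951660156), 103.74235534667969) [0.39530719 0.19937409 0.03      ]
[ 3.5  9.6 64.7] [  3.4  10.  104.7]
```

```bash
python3 -m handwheel '[[[2,4,15,0],[3,8,45,0],[4,10,75,0],[4,10,98,0],[4,10,104,0],[4,10,104,0]]]'
python3 - <<'E'
from h import *
f=grab('wrist','w2');s=ctrl.state();print(s['ee_pos'],s['force'],s['eef_rot'])
f['image']=f['image'];e=redc(f,(150,350,50,300));print(e,onz(f,e[0],.03))
f=grab('side','s2');
E
```

```text
t: 1.7
ee_pos: [0.3951, 0.1971, 0.0594]
eef_rot: [-0.003, 0.226, 0.974, -0.006]
force: [-0.7, 0.2, -0.0]
opening: 0.0002
[0.39608412 0.19776286 0.06067118] [0.53279275 0.15598527 0.14085764] [-0.00219325  0.22556636  0.97421454 -0.00458588]
((251.5863494873047, 225.4144744873047), (85.66663360595703, 91.1416015625), 92.83685302734375) [0.39488678 0.1993628  0.03      ]
```

View pics/w2.png

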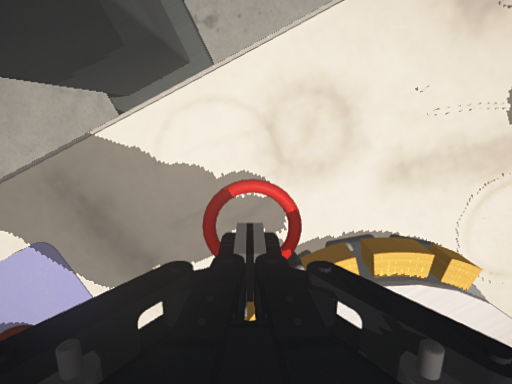

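View pics/s2.png

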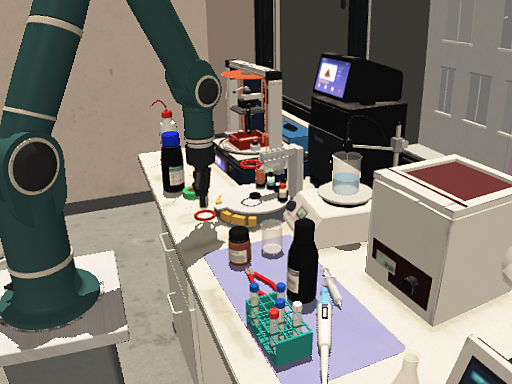

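```bash
python3 -m handwheel '[[[0,1,8,0],[0,1,20,0],[0,1,32,0],[0,1,38,0],[0,1,38,0]]]'
python3 - <<'E'
from h import *
s=ctrl.state();print(s['ee_pos'],s['force'])
c=np.array([.548,.2245]);L=np.array([.3965,.1985]);u=(L-c)/np.linalg.norm(L-c);print(u,np.hypot(*(L-c)))
p=np.array(s['ee_pos'])
for d in (10,15,18,20): print(d,tool(np.r_[L+u*d/1000,p[2]]))
E
```

```text
t: 2.22
ee_pos: [0.3969, 0.1988, 0.0232]
eef_rot: [-0.002, 0.226, 0.974, -0.004]
force: [-0.5, 0.3, 0.1]
opening: 0.0003
[0.39692773 0.19882601 0.02315861] [-0.45949409  0.28267037  0.13814255]
[-0.98559128 -0.16914438] 0.15371483337661335
10 [ 8.4 -6.3  0.1]
15 [12.4 -9.3  0.1]
18 [ 14.8 -11.    0.1]
20 [ 16.5 -12.2   0.1]
```

```bash
python3 -m handwheel '[[[4,-3,0,0],[8,-6,0,0],[12,-9,0,0],[12,-9,0,0]]]';python3 -m handwheel '[[[2,-1.5,0,0],[4,-3,0,0],[4,-3,0,0]]]'
python3 - <<'E'
from h import *
s=ctrl.state();print(s['ee_pos'],s['force'])
f=grab('wrist','w3');e=redc(f,(150,350,50,300));print(e,onz(f,e[0],.03))
f=grab('top','t3');e=redc(f,(215,255,235,275));print(e,onz(f,e[0],.03))
E
```

```text
t: 2.55
ee_pos: [0.3832, 0.1966, 0.0241]
eef_rot: [-0.0, 0.225, 0.974, -0.003]
force: [5.4, 0.6, -2.0]
opening: -0.0002
t: 2.8
ee_pos: [0.38, 0.1966, 0.0249]
eef_rot: [0.002, 0.225, 0.974, -0.001]
force: [6.6, 1.6, -2.6]
opening: -0.0001
[0.37999777 0.19662896 0.02494927] [ 6.61839336  1.55244378 -2.63305401]
((254.41983032226562, 253.9969482421875), (85.29811096191406, 108.9369888305664), 85.80986022949219) [0.38155666 0.19964856 0.03      ]Traceback (most recent call last):
  File "<stdin>", line 4, in <module>
  File "h.py", line 19, in redc
    c=max(cv2.findContours(m,cv2.RETR_EXTERNAL,cv2.CHAIN_APPROX_NONE)[0],key=len)
ValueError: max() iterable argument is empty
```

View pics/w3.png

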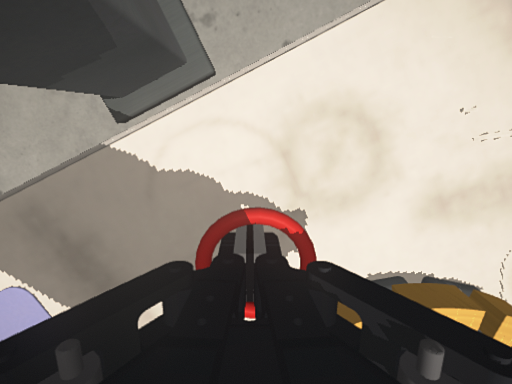

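```bash
python3 -m handwheel '[[[2,-2,0.5,0],[3,-3,1,0],[3,-3,1,0]]]'
python3 - <<'E'
from h import *
s=ctrl.state();print(s['ee_pos'],s['force'],s['joint_positions'])
f=grab('side','s3')
try:
    e=redc(f,(180,230,200,230));print(e,onz(f,e[0],.03))
except Exception as x: print(x)
c=np.array([.548,.2245]);p=np.array(s['ee_pos']);d=p[:2]-c;print(np.hypot(*d),np.degrees(np.arctan2(d[1],d[0])))
for k in range(1,13):
    a=-np.radians(4*k);R=np.array([[np.cos(a),-np.sin(a)],[np.sin(a),np.cos(a)]]);print(k,tool(np.r_[c+R@d,.024]))
E
```

```text
t: 3.15
ee_pos: [0.3787, 0.1964, 0.0248]
eef_rot: [0.004, 0.225, 0.974, 0.001]
force: [6.6, 1.8, -0.5]
opening: -0.0
[0.37866863 0.19638808 0.0248467 ] [ 6.58580651  1.80898363 -0.517303  ] [-0.64969042  0.48485848  0.10438223  2.2707702  -0.11754531  0.38353552
  0.66746185]
((201.1861114501953, 215.93190002441406), (9.636281967163086, 19.843158721923828), 85.28316497802734) [0.38988409 0.19819292 0.03      ]
0.17164904316417387 -170.57388649078814
1 [6.8 9.8 0.9]
2 [12.7 20.3  0.9]
3 [17.8 31.1  0.9]
4 [22.2 42.2  0.9]
5 [25.8 53.7  0.9]
6 [28.6 65.3  0.9]
7 [30.6 77.1  0.9]
8 [31.7 89.1  1. ]
9 [ 32. 101.   1.]
10 [ 31.5 113.    1.1]
11 [ 30.2 124.9   1.1]
12 [ 28.  136.7   1.2]
```

```bash
python3 -m handwheel '[[[3,-2,0,0],[7,-5,0,0],[7,-5,0,0],[7,-5,0,0]]]'
python3 - <<'E'
from h import *
s=ctrl.state();print(s['ee_pos'],s['force'],s['joint_positions'])
f=grab('side','s4')
cv2.imwrite('pics/s4c.png',cv2.resize(f['image'][190:240,170:270],None,fx=6,fy=6,interpolation=cv2.INTER_CUBIC))
e=redc(f,(180,230,200,230));print(e,onz(f,e[0],.03))
E
```

```text
t: 3.53
ee_pos: [0.3733, 0.1963, 0.0259]
eef_rot: [0.007, 0.226, 0.974, 0.003]
force: [8.1, 0.6, -3.4]
opening: -0.0003
[0.3733244  0.19632354 0.02585253] [ 8.05710022  0.64152792 -3.35765157] [-0.65778229  0.475874    0.10497366  2.28633409 -0.11777382  0.36965693
  0.66063174]
((199.25958251953125, 216.2914581298828), (10.102685928344727, 19.779165267944336), 84.80912780761719) [0.38456436 0.19809996 0.03      ]
```

View pics/s4c.png

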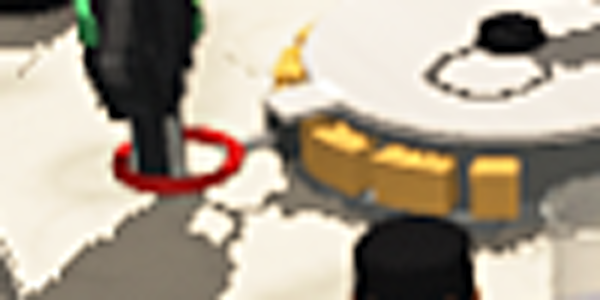

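Run:
```python
from h import *
s=ctrl.state()
c=np.array([.548,.2245]);p=np.array(s['ee_pos']);d=p[:2]-c;r=np.hypot(*d);print(r,np.degrees(np.arctan2(d[1],d[0])))
d*=(r+.0025)/r
for k in range(0,13):
    a=-np.radians(4*k);R=np.array([[np.cos(a),-np.sin(a)],[np.sin(a),np.cos(a)]]);print(k,tool(np.r_[c+R@d,.024]))
```

```text
0.17680873011588039 -170.83076422465595
0 [ 2.1 -1.5  1.8]
1 [8.9 9.  1.8]
2 [15.  19.9  1.9]
3 [20.4 31.2  1.9]
4 [24.9 42.9  1.9]
5 [28.6 54.9  2. ]
6 [31.5 67.   2.1]
7 [33.5 79.4  2.2]
8 [34.7 91.9  2.3]
9 [ 34.9 104.4   2.4]
10 [ 34.3 116.9   2.5]
11 [ 32.9 129.3   2.7]
12 [ 30.5 141.6   2.8]
```

```bash
python3 -m handwheel '[[[4,1,2,0],[9,9,2,0],[12,14,2,0],[15,20,2,0],[20,31,2,0],[25,43,2,0],[29,55,2,0],[32,67,2,0],[32,67,2,0]]]'
python3 - <<'E'
from h import *
s=ctrl.state();print(s['ee_pos'],s['force'])
c=np.array([.548,.2245]);p=np.array(s['ee_pos']);d=p[:2]-c;r=np.hypot(*d);print(r,np.degrees(np.arctan2(d[1],d[0])))
f=grab('top','t5')
cv2.imwrite('pics/t5c.png',cv2.resize(f['image'][130:290,130:290],None,fx=3.5,fy=3.5,interpolation=cv2.INTER_CUBIC))
E
```

```text
t: 4.33
ee_pos: [0.3775, 0.2731, 0.0253]
eef_rot: [0.01, 0.225, 0.974, 0.006]
force: [7.7, -1.6, 0.6]
opening: -0.0001
[0.37747431 0.27309313 0.0252751 ] [ 7.66294821 -1.59861097  0.64706735]
0.17731413304535346 164.09452753884375
```

View pics/t5c.png

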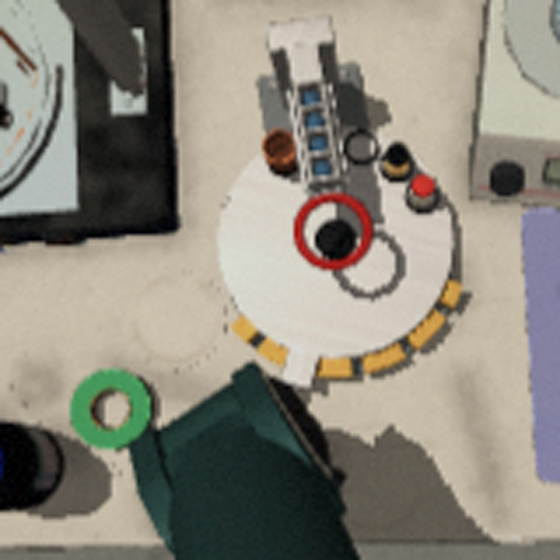

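Run:
```python
from h import *
s=ctrl.state()
c=np.array([.548,.2245]);p=np.array(s['ee_pos']);d=p[:2]-c;r=np.hypot(*d)
d*=(r+.002)/r
for k in [0,2,5,8,11,14,17,20,22]:
    a=-np.radians(k);R=np.array([[np.cos(a),-np.sin(a)],[np.sin(a),np.cos(a)]]);print(k,tool(np.r_[c+R@d,.024]))
```

```text
0 [ 2.  -0.4  1.1]
2 [3.  5.8 1.2]
5 [ 4.2 15.1  1.3]
8 [ 4.9 24.5  1.4]
11 [ 5.1 33.9  1.5]
14 [ 4.7 43.2  1.6]
17 [ 4.  52.6  1.8]
20 [ 2.7 61.9  1.9]
22 [ 1.5 68.   2. ]
```

```bash
python3 -m handwheel '[[[3,6,1,0],[4,15,1,0],[5,24,1,0],[5,34,1.5,0],[5,43,1.5,0],[4,52,2,0],[3,62,2,0],[1.5,68,2,0],[1.5,68,2,0]]]'
python3 - <<'E'
from h import *
s=ctrl.state();print(s['ee_pos'],s['force'])
c=np.array([.548,.2245]);p=np.array(s['ee_pos']);d=p[:2]-c;r=np.hypot(*d);print(r,np.degrees(np.arctan2(d[1],d[0])))
f=grab('top','t6')
cv2.imwrite('pics/t6c.png',cv2.resize(f['image'][130:290,130:290],None,fx=3.5,fy=3.5,interpolation=cv2.INTER_CUBIC))
E
```

```text
t: 5.13
ee_pos: [0.4084, 0.3325, 0.0247]
eef_rot: [0.011, 0.227, 0.974, 0.005]
force: [6.2, -4.4, 0.5]
opening: -0.0003
[0.40843009 0.33252088 0.02466816] [ 6.18939251 -4.3693108   0.4754195 ]
0.1764887272965726 142.2617300894081
```

View pics/t6c.png

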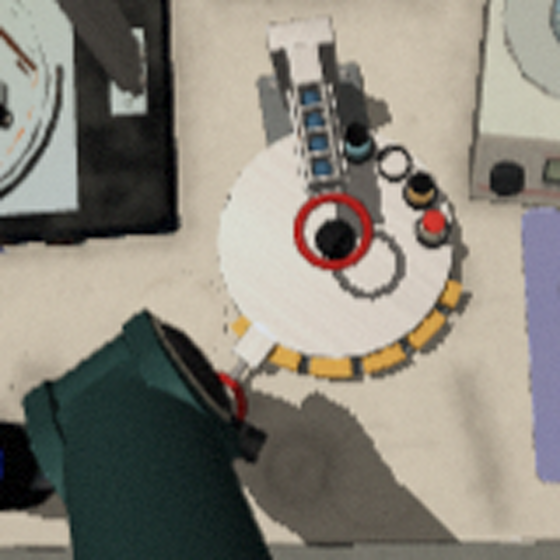

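Run:
```python
from h import *
f0=dict(np.load('pics/top0.npz'));f1=dict(np.load('pics/top0.npz'))
# use pocket/vial circles
def an(uv,z):
    P=onz(f0,uv,z)[:2]-np.array([.5465,.2233]);return np.degrees(np.arctan2(P[1],P[0])),np.hypot(*P)
for n,a,b in [('v1',(120/4,176/4),(357/3.5,137/3.5)),('v0',(210/4,160/4),(421/3.5,184/3.5)),('v2',(253/4,182/4),(433/3.5,223/3.5))]:
    o0=(180+a[0],130+a[1]) ; o1=(130+b[0],130+b[1])
    A=an(o0,.092);B=an(o1,.092);print(n,A,B,B[0]-A[0])
A=an((180+214/4,130+435/4),.046);print(A)
A=an((180+210/4,130+412/4),.046);B=an((130+255/3.5,130+346/3.5),.046);print(A,B,B[0]-A[0])
```

```text
v1 (np.float64(33.99913549365711), np.float64(0.07505434309726239)) (np.float64(-14.30477200989261), np.float64(0.07860904389215312)) -48.303907503549716
v0 (np.float64(-15.778323642341908), np.float64(0.07658151769119578)) (np.float64(-61.93517401368537), np.float64(0.07981955362940123)) -46.15685037134346
v2 (np.float64(-41.35015660787042), np.float64(0.07704183312876721)) (np.float64(-85.76933370554478), np.float64(0.07989043674775845)) -44.419177097674364
(np.float64(-168.77403749176585), np.float64(0.11782742052012174))
(np.float64(-168.55172651202284), np.float64(0.10130468477132097)) (np.float64(143.60047644878617), np.float64(0.10803797350258139)) 312.152202960809
```

Run:
```python
from h import *
a=np.radians(141.8);c=np.array([.548,.2245]);u=np.array([np.cos(a),np.sin(a)])
for r in (.17,.16,.1545): print(tool(np.r_[c+u*r,.024]))
```

```text
[-6.7  0.8  0.7]
[-16.5  -1.3   0.9]
[-21.9  -2.4   0.9]
```

```bash
python3 -m handwheel '[[[-4,1,1,0],[-8,1,1,0],[-12,0,1,0],[-16,-1,1,0],[-19,-2,1,0],[-22,-2,1,0],[-22,-2,1,0],[-22,-2,1,0]]]'
python3 - <<'E'
from h import *
s=ctrl.state();print(s['ee_pos'],s['force'])
f=grab('wrist','w7');e=redc(f,(150,350,50,300));print(e,onz(f,e[0],.03))
f=grab('top','t7')
cv2.imwrite('pics/t7c.png',cv2.resize(f['image'][130:290,130:290],None,fx=3.5,fy=3.5,interpolation=cv2.INTER_CUBIC))
E
```

```text
t: 5.85
ee_pos: [0.4263, 0.3205, 0.0238]
eef_rot: [0.01, 0.227, 0.974, 0.004]
force: [0.4, 0.2, -0.3]
opening: -0.0001
[0.42633688 0.32050454 0.02383148] [ 0.37259895  0.18146014 -0.33015588]
((247.00477600097656, 247.74819946289062), (93.66651916503906, 112.87565612792969), 92.3707504272461) [0.42269863 0.32197439 0.03      ]
```

View pics/t7c.png

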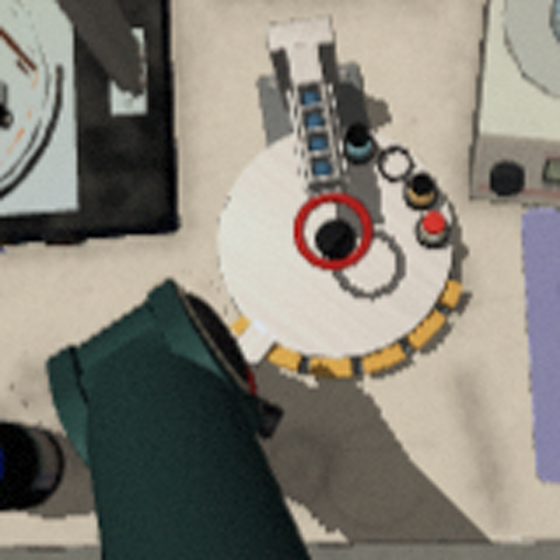

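View pics/w7.png

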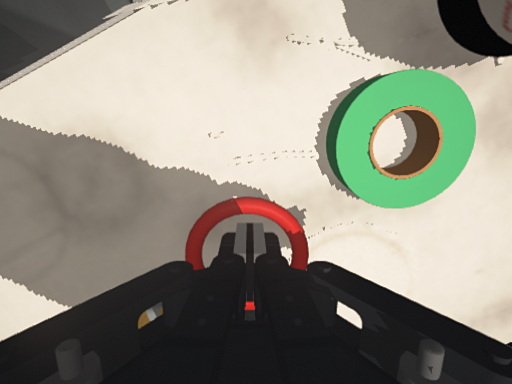

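```bash
python3 -m handwheel '[[[0,0,10,0],[0,0,-10,0],[0,0,-35,0],[0,0,-75,0],[0,0,-115,0],[0,0,-150,0],[0,0,-165,0]]]'
python3 - <<'E'
from h import *
s=ctrl.state();print(s['ee_pos'],s['force'])
f=grab('wrist','w8')
f=grab('side','s8');e=redc(f,(180,235,195,225));L=onz(f,e[0],.03);print(e,L)
print(np.array(L[:2])-[.548+.003,.2245+.003], np.hypot(*(L[:2]-[.5508,.2295])))
print(tool((.540,.223,.19)))
E
```

```text
t: 6.53
ee_pos: [0.424, 0.3216, 0.1929]
eef_rot: [0.012, 0.226, 0.974, 0.007]
force: [0.8, 0.8, -0.3]
opening: -0.0003
[0.42401979 0.32160694 0.19288207] [ 0.82688646  0.75854809 -0.31822056]
((203.71478271484375, 196.7298583984375), (6.403854846954346, 18.114517211914062), 87.8594970703125) [0.42844669 0.31874749 0.03      ]
[-0.12255331  0.09124749] 0.1514445385341114
[-147.6  -37.4    3.9]
```

View pics/w8.png

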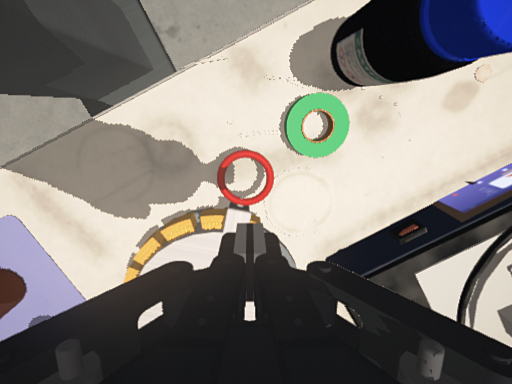

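View pics/s8.png

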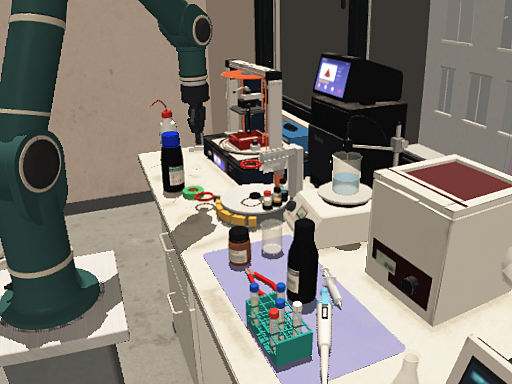

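Run:
```python
from h import *
f=dict(np.load('pics/w8.npz'));e=redc(f,(200,290,130,220));L=onz(f,e[0],.03)
d=L[:2]-[.548,.2245];print(e,L,np.hypot(*d),np.degrees(np.arctan2(d[1],d[0])))
f=dict(np.load('pics/w1.npz'));L=onz(f,redc(f,(200,300,130,220))[0],.03)
d=L[:2]-[.548,.2245];print(L,np.hypot(*d),np.degrees(np.arctan2(d[1],d[0])))
```

```text
((245.05648803710938, 177.2716827392578), (54.369140625, 55.780845642089844), 90.86649322509766) [0.42559245 0.32049694 0.03      ] 0.15556034327489965 141.89502520216402
[0.39530719 0.19937409 0.03      ] 0.15474626257530447 -170.6556056624261
```

```bash
python3 -m handwheel '[[[-8,-2,0,0],[-25,-6,0,0],[-50,-13,0,0],[-80,-20,0,0],[-110,-28,0,0],[-132,-34,2,0],[-145,-37,4,0],[-148,-37,4,0],[-148,-37,4,0]]]'
python3 - <<'E'
from h import *
s=ctrl.state();print(s['ee_pos'],s['force'])
f=grab('wrist','w9');e=redc(f,(150,350,50,300));print(e,onz(f,e[0],.146))
E
```

```text
t: 7.38
ee_pos: [0.5404, 0.2218, 0.1878]
eef_rot: [0.011, 0.227, 0.974, 0.006]
force: [0.0, -0.3, 0.1]
opening: 0.0003
[0.54043977 0.22175334 0.18778688] [ 0.02254665 -0.26149753  0.14587062]
((247.17251586914062, 213.1841583251953), (80.75480651855469, 85.54572296142578), 89.59152221679688) [0.53723589 0.22360669 0.146     ]
```

View pics/w9.png

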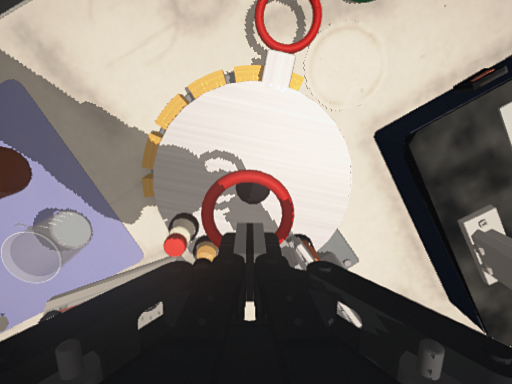

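Run:
```python
from h import *
print(tool((.5387,.2227,.170)),tool((.5387,.2227,.139)))
```

```text
[ 1.1 -1.1 18.2] [ 1.6 -1.6 49.1]
```

```bash
python3 -m handwheel '[[[1,-1,5,0],[1,-1,13,0],[1.5,-1.5,23,0],[1.5,-1.5,34,0],[1.5,-1.5,44,0],[1.5,-1.5,49,0],[1.5,-1.5,49,0]]]'
python3 - <<'E'
from h import *
s=ctrl.state();print(s['ee_pos'],s['force'])
f=grab('side','s10');cv2.imwrite('pics/s10c.png',cv2.resize(f['image'][100:240,180:330],None,fx=4,fy=4,interpolation=cv2.INTER_CUBIC))
e=redc(f,(236,264,155,172));print(e,onz(f,e[0],.146))
p=np.array(s['ee_pos']);a=.171;u=-np.array([np.cos(a),np.sin(a)])
for d in (10,20,30,40,45): print(d,tool(np.r_[p[:2]+u*d/1000,.139]))
E
```

```text
t: 8.02
ee_pos: [0.5378, 0.2224, 0.1372]
eef_rot: [0.01, 0.226, 0.974, 0.005]
force: [-0.1, 0.5, -0.5]
opening: -0.0004
[0.53780535 0.22239771 0.13724026] [-0.07992586  0.51024712 -0.51917627]
((250.0388946533203, 163.51852416992188), (9.259132385253906, 20.14620590209961), 87.9609146118164) [0.54288091 0.22824372 0.146     ]
10 [ 8.6 -6.2 -1.1]
20 [ 16.7 -12.1  -1.3]
30 [ 24.7 -18.   -1.5]
40 [ 32.8 -23.9  -1.8]
45 [ 36.9 -26.8  -1.9]
```

View pics/s10c.png

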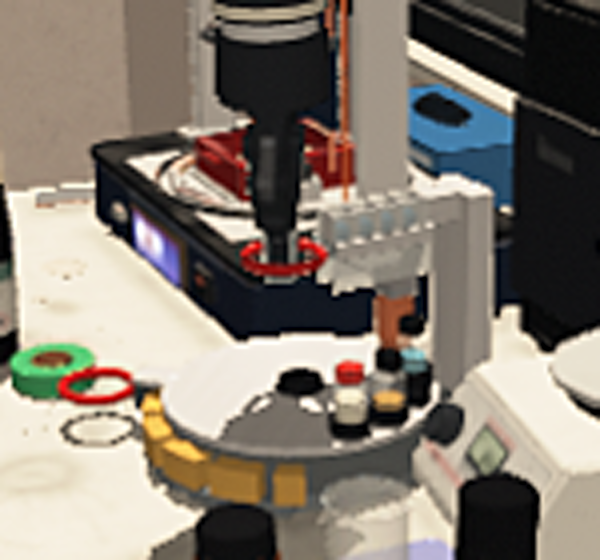

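```bash
python3 -m handwheel '[[[3,-2,-1,0],[7,-5,-1,0],[11,-8,-1,0],[15,-11,-1,0],[19,-14,-1,0],[23,-17,-1,0],[23,-17,-1,0],[23,-17,-1,0]]]'
python3 - <<'E'
from h import *
s=ctrl.state();print(s['ee_pos'],s['force'])
f=grab('side','s11')
e=redc(f,(215,264,155,176));P=onz(f,e[0],.146);print(e,P,np.hypot(*(P[:2]-[.54288,.2282])))
f=grab('top','t11')
cv2.imwrite('pics/t11c.png',cv2.resize(f['image'][130:290,150:290],None,fx=3.5,fy=3.5,interpolation=cv2.INTER_CUBIC))
E
```

```text
t: 8.73
ee_pos: [0.5096, 0.2174, 0.1386]
eef_rot: [0.01, 0.226, 0.974, 0.006]
force: [-0.5, 0.9, 0.3]
opening: 0.0005
[0.50963286 0.21740868 0.13860663] [-0.49386213  0.92443173  0.25551701]
((242.5773162841797, 165.3468780517578), (9.250924110412598, 20.08229637145996), 89.19056701660156) [0.51940404 0.22277526 0.146     ] 0.024094577672766283
```

View pics/t11c.png

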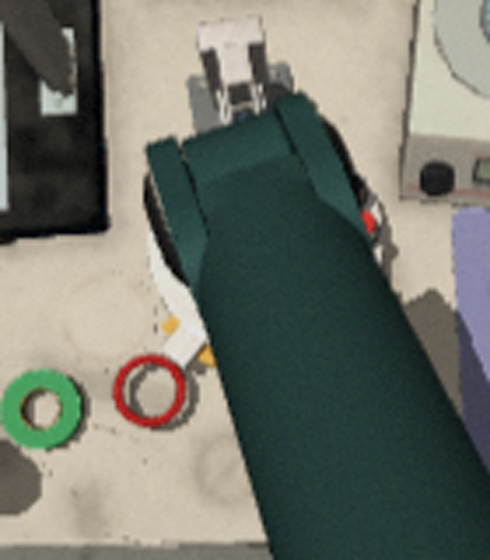

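```bash
python3 -m handwheel '[[[3,-2,0,0],[6,-4,0,0],[8,-6,0,0],[10.5,-7.5,0,0],[10.5,-7.5,0,0],[10.5,-7.5,0,0]]]'
python3 - <<'E'
from h import *
s=ctrl.state();print(s['ee_pos'],s['force'])
f=grab('side','s12')
e=redc(f,(205,264,155,180));P=onz(f,e[0],.146);print(e,P,np.hypot(*(P[:2]-[.54288,.2282])))
cv2.imwrite('pics/s12c.png',cv2.resize(f['image'][130:220,210:320],None,fx=6,fy=6,interpolation=cv2.INTER_CUBIC))
E
```

```text
t: 9.33
ee_pos: [0.4968, 0.2152, 0.1381]
eef_rot: [0.01, 0.226, 0.974, 0.005]
force: [0.2, 0.2, 0.2]
opening: 0.0001
[0.4967713  0.21519646 0.13806956] [0.17639813 0.21665529 0.17202405]
((238.15121459960938, 166.3003692626953), (9.206178665161133, 20.598024368286133), 88.47197723388672) [0.50602423 0.2205604  0.146     ] 0.037639222759514944
```

View pics/s12c.png

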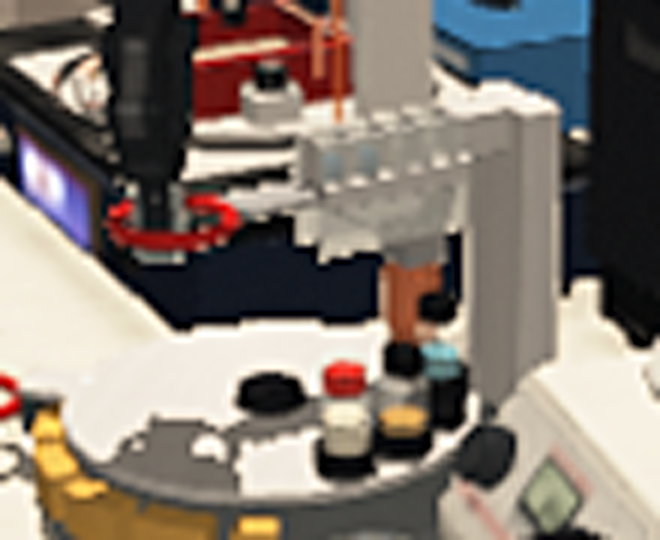

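```bash
python3 -m handwheel '[[[0,0,0,0],[0,0,0,0],[0,0,0,0],[-4,3,0,0],[-8,6,0,0],[-13,9,0,0],[-18,13,0,0],[-23,17,0,0],[-28,20,0,0],[-32,23,1,0],[-35,25,1,0],[-35,25,1,0]]]'
python3 - <<'E'
from h import *
s=ctrl.state();print(s['ee_pos'],s['force'])
f=grab('side','s13')
e=redc(f,(205,264,155,180));P=onz(f,e[0],.146);print(e,P,np.hypot(*(P[:2]-[.54288,.2282])))
E
```

```text
t: 10.38
ee_pos: [0.5403, 0.2223, 0.138]
eef_rot: [0.01, 0.226, 0.974, 0.005]
force: [-0.2, -0.4, 0.2]
opening: 0.0001
[0.54027476 0.22228222 0.13795683] [-0.15890752 -0.38116329  0.20880808]
((248.6022491455078, 163.9728546142578), (8.993377685546875, 20.04590606689453), 87.48882293701172) [0.53804469 0.22640822 0.146     ] 0.0051566149081882715
```

```bash
python3 -m handwheel '[[[-2,1.5,0,0],[-4,3,0,0],[-5.5,4,0,0],[-7,5,0,0],[-7,5,0,0]]]'
python3 - <<'E'
from h import *
s=ctrl.state();print(s['ee_pos'],s['force'])
f=grab('side','s14')
e=redc(f,(205,264,155,180));P=onz(f,e[0],.146);print(e,P,np.hypot(*(P[:2]-[.54288,.2282])))
cv2.imwrite('pics/s14c.png',cv2.resize(f['image'][130:220,210:320],None,fx=6,fy=6,interpolation=cv2.INTER_CUBIC))
print(tool((.539,.2226,.138)))
E
```

```text
t: 10.85
ee_pos: [0.5484, 0.2237, 0.138]
eef_rot: [0.01, 0.226, 0.974, 0.005]
force: [-1.3, 0.1, -0.8]
opening: -0.0001
[0.54835679 0.22370613 0.13798784] [-1.32789487  0.13049982 -0.78890586]
((250.9518280029297, 163.44651794433594), (9.064815521240234, 20.358413696289062), 86.53730773925781) [0.54536365 0.22776999 0.146     ] 0.0025205973406074913
[ 7.9 -5.1 -0.2]
```

View pics/s14c.png

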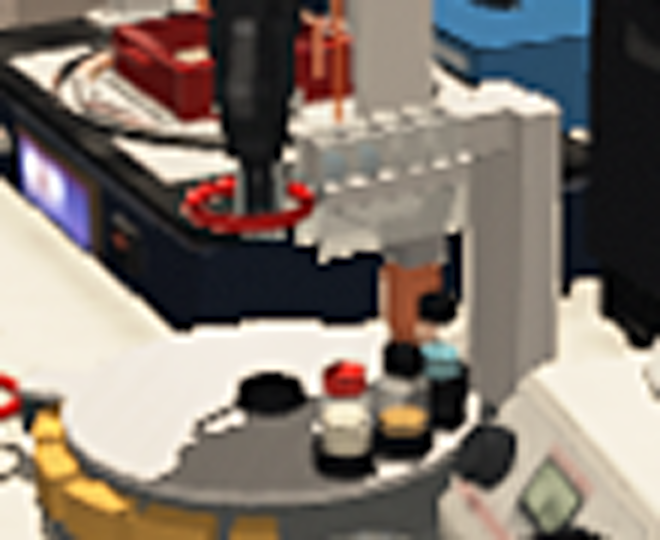

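```bash
python3 -m handwheel '[[[-1.5,1,0,0],[-3,2,0,0],[-3,2,0,0]]]'
python3 - <<'E'
from h import *
s=ctrl.state();print(s['ee_pos'],s['force'],tool((.539,.2226,.138)))
E
```

```text
t: 11.15
ee_pos: [0.5493, 0.2241, 0.1376]
eef_rot: [0.007, 0.226, 0.974, 0.004]
force: [-8.4, -1.2, 3.2]
opening: -0.0003
[0.54927729 0.22405837 0.13756323] [-8.36114668 -1.17183097  3.19408785] [ 8.6 -5.8 -0.6]
```

Firm stop (8 N): the gate is shut. Back to the loop's centre and up, then look.

```bash
python3 -m handwheel '[[[3,-2,0,0],[6,-4,0,0],[8.5,-6,0,0],[8.5,-6,0,0],[8.5,-6,-15,0],[8.5,-6,-40,0],[8,-6,-70,0],[8,-6,-100,0],[8,-6,-110,0]]]'; python3 -m handwheel '[[[10,10,0,0],[30,30,0,0],[55,55,0,0],[80,80,0,0],[105,105,0,0],[130,130,0,0],[140,140,0,0],[140,140,0,0]]]'
python3 - <<'E'
from h import *
s=ctrl.state();print(s['ee_pos'],s['force'])
f=grab('side','s15')
e=redc(f,(205,264,155,180));P=onz(f,e[0],.146);print(e,P,np.hypot(*(P[:2]-[.54288,.2282])))
a=cv2.resize(f['image'][130:220,210:310],None,fx=4,fy=4,interpolation=cv2.INTER_CUBIC)
f=grab('top','t15')
b=cv2.resize(f['image'][130:270,180:280],None,fx=4,fy=4,interpolation=cv2.INTER_CUBIC)
for box,z in (((208,242,180,212),.146),((185,235,215,265),.03)):
    e=redc(f,box);print(e,onz(f,e[0],z))
o=np.zeros((560,800,3),np.uint8);o[:360,400:]=a;o[:,:400]=b;cv2.imwrite('pics/c15.png',o)
E
```

```text
t: 11.9
ee_pos: [0.5402, 0.2223, 0.2523]
eef_rot: [0.01, 0.226, 0.974, 0.007]
force: [0.4, 0.6, 0.1]
opening: -0.0004
t: 12.57
ee_pos: [0.4734, 0.4145, 0.2517]
eef_rot: [0.009, 0.223, 0.975, 0.007]
force: [0.5, 0.8, 1.1]
opening: -0.0
[0.47339736 0.41454211 0.25168285] [0.52365102 0.80944979 1.07819241]
((250.82891845703125, 163.50030517578125), (9.395031929016113, 21.991939544677734), 87.66962432861328) [0.54490681 0.22749954 0.146     ] 0.0021444347092643224
((224.67477416992188, 194.4694061279297), (21.258752822875977, 21.80544662475586), 70.3205337524414) [0.54084675 0.22216853 0.146     ]
((192.5857391357422, 241.13998413085938), (17.70975685119629, 18.80484390258789), 8.966545104980469) [0.42584725 0.31779781 0.03      ]
```

View pics/c15.png

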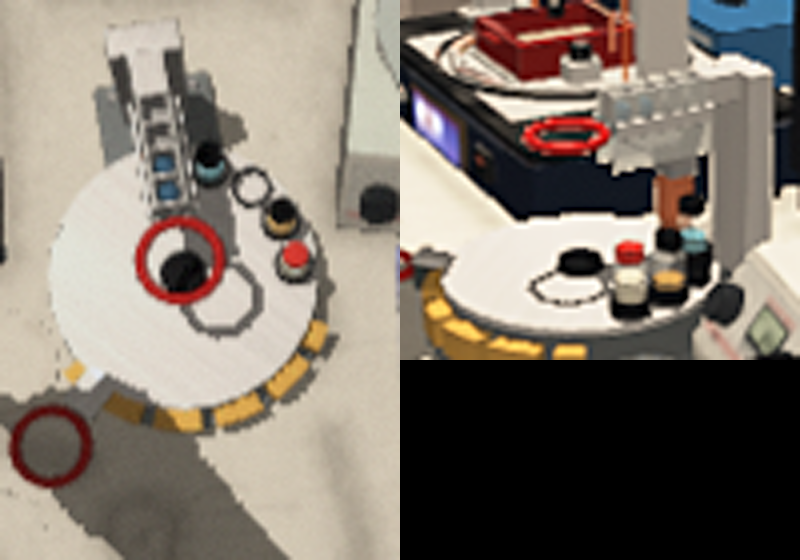

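Run:
```python
from h import *
s=ctrl.state();print(s['t'],abs(s['dq']).max());print(ctrl.close_job())
```

```text
12.6667 0.030658339328825904
the job is handed in; nothing more can be done
None
```

I indexed the cup under the spout, dosed two balls, shut the gate and handed the job in at 12.7 s. No verdict is reported. I could not see the two balls in the cup directly.

**Carousel:** I pulled the plunger by its loop with closed fingers, about 15 mm out, and swung the carousel −48° (−0.838 rad). I then let the plunger back in.
- The loop sits about 153 mm from the axis in the last top view, the same as at the start, so the plunger is home.
- The wrist camera gave the swing as 47.5°; individual vial positions, read while the plunger was still held out, gave 44–48°.

**Gate:** I pulled it to about 37.6 mm and pushed it back until it met a firm stop at about 8 N.
- The gate loop ended about 2–3 mm further in than at the start. That is within camera error, or the gate may have started slightly open.

**Final pictures:** The two rear lanes of the hopper are empty and the two front balls are still in place. The cup and vials are standing, and the arm is clear. No balls show anywhere else. The spout hides the cup mouth, so that the two balls are in the cup is inferred from the empty lanes. I did not measure the bystanders again, but the arm stayed clear of them and those in view looked undisturbed.

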